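# Make up two soap kits

### The arm

A 6-joint arm with a two-finger parallel gripper is mounted at the origin on a cart in front of the work surface, level with it; the furniture and walls round the work are solid. World frame = base frame: x ahead of the robot, y to its left, z up, the work surface at z = 0. Lengths are in mm, angles in rad, forces in N, time in s.
With the tool pointing down it reaches from about 300 to 775 mm from the base axis. Payload 14.6 kg.
Tool frame: the origin (TCP) lies midway between the tips of the shut fingers; the grasp point (between the pads) lies 19 mm behind it; y points along the fingers, z is the direction in which the jaws open and shut, and the axes are right-handed (so a half turn about y gives the same grasp; the last joint's range is limited). The gripper opens to 94 mm and grips with 3 to 60 N. Pads are 16 mm wide; open, the fingers measure 119 mm over their backs; the gripper's body (75 mm by 177 mm) begins 78 mm behind the grasp point.
Start: joints at [1.246, 0.3, 1.521, -0, 1.321, -0.067], TCP at [140.222, 531.815, 205.446] pointing down, gripper open.
Joint ranges: [-3.03, 3.03], [-0.79, 2.21], [0.23, 2.52], [-1.04, 4.18], [0, 3.07], [-2.55, 2.55]. Speed limits (rad/s): [2.22, 2.22, 2.57, 3.14, 3.14, 3.14].

### API

Orientations are given as [roll, pitch, yaw] about the fixed x, y, z axes, in that order (R = Rz(yaw) Ry(pitch) Rx(roll)).
In Python, from cell import manip gives the robot as it stands.
- The arm moves only by the tool play_rows, never from a script. Its argument "series" is a list of rows, each a list of 3 entries, a list of its own where there are three numbers: the shift along the tool's x, y, z in m, then the turn about the tool's y in rad, then the closure, from 0 (fully open) to 1 (shut). In form: [[[dx, dy, dz], twist, grip], ...]. A call has 1 to 20 rows; each row is the pose to reach, as a shift and turn from the pose measured when the call began, along the tool's axes at that moment; what a row does not reach only later rows make up. A row lasts 1/10 s, in which the tool goes at most 50 mm and 8.59 degrees, less where a joint would pass 70% of its speed; a pose out of reach is approached as far as the arm can. A call with a gripper value outside its range is refused whole. The fingers move at their own pace and stop on an object; "squeeze" is the grip in N (left out, the last holds). Time passes only in rows, so rows that repeat a pose let the fingers close. It gives the time, the measured TCP pose, the force and the opening at its end, in the units of the state.
- manip.read_state(): the state, without advancing time (a new reading comes with each control period).
- manip.camera(name): name is "scene" or "top"; returns the picture (420x560x3 uint8, red, green, blue); there is no depth.
- manip.camera_params(name): a dict with "K" (3x3 intrinsics, pixels), "rvec" (rotation vector, rad) and "tvec" (3), from world to camera coordinates, as OpenCV has them. Camera axes: x right, y down, z forward; pixel columns grow to the right and rows downward; lengths in mm; the calibration is good to about 2 mm. A picture is of the moment at which its call begins. camera_params takes no time and is no camera call.
- manip.sign_off(): hands the job in, once; it reports no verdict.
The state is a dict: "clock": time; "joints": joint angles; "qd": joint speeds; "effort": joint torques, N m; "eef_pos": TCP position; "eef_rot": TCP orientation; "wrist_force": force on the tool from outside, world axes, zero at the start; "moment": the same for the moment, N m; "finger_gap": finger opening in mm.
Only numpy, scipy, OpenCV 4.12 (cv2) and the standard library are available. Lean on these libraries where they do the work, as an engineer would, in place of code of your own. Each camera call takes 0.05 s, during which the arm holds its last target. There are 200 camera calls.

### The job

Make up the two soap kits in the wooden trays, each thing in the compartment that fits it. The short tray with two compartments gets a soap bar and the wooden stamp; the long tray with three compartments gets a soap bar, the dropper bottle and the peach scoop. Lay each bar and the scoop flat along the tray's length, stand the stamp and the bottle upright in the small end compartment, and leave the squat pink pot and the taller jar of flakes where they stand.

Things in the scene. Friction and masses are not known exactly. Their poses are not given: they have to be found in the camera images.
- bar_a: cream-coloured cut soap bar, a plain block 72 x 54 x 30 mm (its x, y, z), lying flat; origin at the centre of its underside, x along its length. The two bars are alike and either may go into either kit.
- bar_b: cream-coloured cut soap bar, a plain block 69 x 51 x 30 mm (its x, y, z), lying flat; origin at the centre of its underside, x along its length. The two bars are alike and either may go into either kit.
- stamp: turned wooden soap stamp, 60 mm tall, standing upright on a round foot 39 mm across and 24 mm high, above it a round neck and knob about 24 mm across (grip there); origin at the centre of its underside, z up
- dropper: amber dropper bottle with a narrow black rubber bulb on top, standing: round body 31 mm across up to 61 mm high, then 20 mm across up to 98 mm; origin at the centre of its underside, z up
- scoop: peach plastic scoop, lying flat as in use: a round cup 42 mm across at the rim (36 mm at the foot), 26 mm high, with a flat handle 10 mm wide, 79 mm long over all; origin at the middle of that length at the underside; the cup's centre is 18 mm along its +y (grip across the cup, along its x), the handle points to its -y
- short_tray: flat wooden tray, 84 mm wide (its x), 168 mm long (its y), fixed to the bench; origin: centre of its underside. Walls and dividers 6 mm thick, 14 mm high; floor 5 mm up. Two compartments, each 72 mm wide (x): the small one 58 mm long, centred at y = -49 mm (for the stamp), the bar's 92 mm long, centred at y = +32 mm
- long_tray: flat wooden tray, 84 mm wide (its x), 276 mm long (its y), fixed to the bench; origin: centre of its underside. Walls and dividers 6 mm thick, 14 mm high; floor 5 mm up. Three compartments, each 72 mm wide (x): the small one 58 mm long, centred at y = -103 mm (for the dropper bottle), the bar's 92 mm long, centred at y = -22 mm, the scoop's 102 mm long, centred at y = +81 mm
- pot: squat round pot of pink powder with a wide white screw lid, 73 mm across, 65 mm tall, standing among the stock; it belongs to neither kit and stays; origin at the centre of its underside
- jar: clear tub of white flakes with a white screw lid, 82 mm across, 94 mm tall, standing behind the trays; it stays; origin at the centre of its underside
Not all that is in view belongs to the job. Leave any red or turquoise look-alike of the stamp alone.

How it is judged (in metres and radians):
At the end, for the whole second after the job is handed in: Each tray holds a bar in its bar compartment; stamp (short tray) and dropper bottle (long tray) stand in the small ones, scoop in the third: all released, at rest, level to 6 degrees on the tray floor, bars and scoop within 20 degrees of the tray's length. Pot and jar moved under 30 mm ((((x of bar_a in the frame of short_tray between -0.015 and 0.015 m and y of bar_a in the frame of short_tray between 0.017 and 0.047 m and z of bar_a in the frame of short_tray between 0.002 and 0.009 m and angle between bar_a's own z axis and vertical below 0.1 rad and angle between the x axis of bar_a and the y axis of short_tray, either way round below 0.35 rad) and (x of bar_b in the frame of long_tray between -0.015 and 0.015 m and y of bar_b in the frame of long_tray between -0.037 and -0.007 m and z of bar_b in the frame of long_tray between 0.002 and 0.009 m and angle between bar_b's own z axis and vertical below 0.1 rad and angle between the x axis of bar_b and the y axis of long_tray, either way round below 0.35 rad)) or ((x of bar_b in the frame of short_tray between -0.015 and 0.015 m and y of bar_b in the frame of short_tray between 0.017 and 0.047 m and z of bar_b in the frame of short_tray between 0.002 and 0.009 m and angle between bar_b's own z axis and vertical below 0.1 rad and angle between the x axis of bar_b and the y axis of short_tray, either way round below 0.35 rad) and (x of bar_a in the frame of long_tray between -0.015 and 0.015 m and y of bar_a in the frame of long_tray between -0.037 and -0.007 m and z of bar_a in the frame of long_tray between 0.002 and 0.009 m and angle between bar_a's own z axis and vertical below 0.1 rad and angle between the x axis of bar_a and the y axis of long_tray, either way round below 0.35 rad))) and x of stamp in the frame of short_tray between -0.021 and 0.021 m and y of stamp in the frame of short_tray between -0.063 and -0.035 m and z of stamp in the frame of short_tray between 0.002 and 0.009 m and angle between each of stamp, dropper, scoop's own z axis and vertical below 0.1 rad and x of dropper in the frame of long_tray between -0.024 and 0.024 m and y of dropper in the frame of long_tray between -0.121 and -0.085 m and z of dropper in the frame of long_tray between 0.002 and 0.009 m and x of scoop in the frame of long_tray between -0.02 and 0.02 m and y of scoop in the frame of long_tray between 0.065 and 0.097 m and z of scoop in the frame of long_tray between 0.002 and 0.009 m and angle between the y axis of scoop and the y axis of long_tray, either way round below 0.35 rad and linear speed of each of bar_a, bar_b, stamp, dropper, scoop below 0.05 m/s and angular speed of each of bar_a, bar_b, stamp, dropper, scoop below 1 rad/s and distance of each of pot, jar from where it was at the start of the episode below 0.03 m); the robot touches nothing.
It fails at once if the squat pot or the jar was knocked over or moved more than 30 mm (distance of any of pot, jar from where it was at the start of the episode above 0.03 m or angle between any of pot, jar's own z axis and vertical above 0.4 rad).
It also fails if it takes over 115 s, if anything falls off the work surface, if the arm or the gripper's body presses on something with over 40 N, if the wrist force passes 120 N, or if a joint passes its speed limit or range.

## Working session

There is one attempt and no reset: what is moved stays moved. The work goes in short steps, Python scripts to look and compute and a tool call to move; the robot and the scene stay as the last step left them, time stands still between calls to the robot, and variables do not carry over. Pictures are saved under pics/ and viewed, about 12 in all and at most 16, crops included, and the job is handed in when it is done.

Besides the shell and the picture viewer there is one more tool, called after "Emit:" as name(argument=value, ...) on one line, values as JSON. play_rows: Moves the arm, as the interface text tells. Its arguments: {"type":"object","properties":{"series":{"type":"array","items":{"type":"array"}},"squeeze":{"type":"number"}},"required":["series"]}

```bash
ls; mkdir -p pics; cat > snap.py <<'E'
import cv2,sys
from cell import manip
def snap(n,f):
    im=manip.camera(n)[:,:,::-1].copy(); cv2.imwrite('pics/'+f,im); return im
E
python3 - <<'E'
from snap import *
snap('scene','s0.png');snap('top','t0.png')
for n in('scene','top'):print(manip.camera_params(n))
print(manip.read_state())
E
```

```text
pics
{'K': array([[409.71618288,   0.        , 279.28777711],
       [  0.        , 409.71618288, 212.37526464],
       [  0.        ,   0.        ,   1.        ]]), 'rvec': array([ 0.95253578, -2.5493279 ,  0.99822263]), 'tvec': array([410.84832404, 311.6285298 , 776.52757966])}
{'K': array([[428.34223195,   0.        , 276.7189883 ],
       [  0.        , 428.34223195, 217.04428399],
       [  0.        ,   0.        ,   1.        ]]), 'rvec': array([ 2.07972414, -2.13521785,  0.23814871]), 'tvec': array([3.68171442e-01, 5.53102606e+02, 9.08379943e+02])}
{'clock': 0.1, 'joints': array([ 1.24642039e+00,  3.00412594e-01,  1.52152494e+00,  9.59407820e-06,
        1.32071044e+00, -6.66238798e-02]), 'qd': array([ 0.00067049,  0.00108487, -0.00025791,  0.00067339, -0.00079418,
       -0.00122854]), 'effort': array([ 1.49203202e-03, -5.32650518e+01, -3.53277290e+01,  7.09851924e-02,
        2.36029259e-02, -2.73149175e-05]), 'eef_pos': array([140.13516723, 531.59834883, 204.94217606]), 'eef_rot': array([-1.57184869e+00,  7.95299095e-05, -2.57754480e-01]), 'wrist_force': array([-0.49838805,  0.14574096,  0.39365513]), 'moment': array([-0.01890843,  0.02453194, -0.01966122]), 'finger_gap': 94.33427557226126}
```

View pics/s0.png

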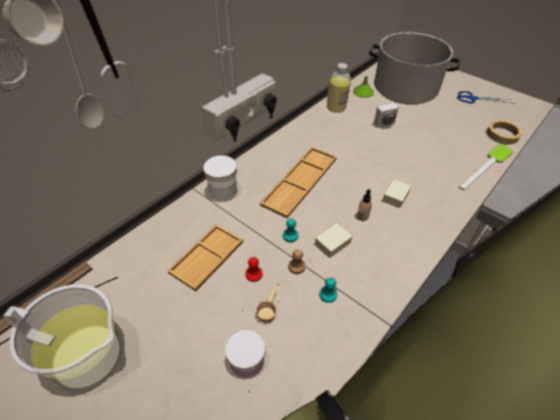

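View pics/t0.png

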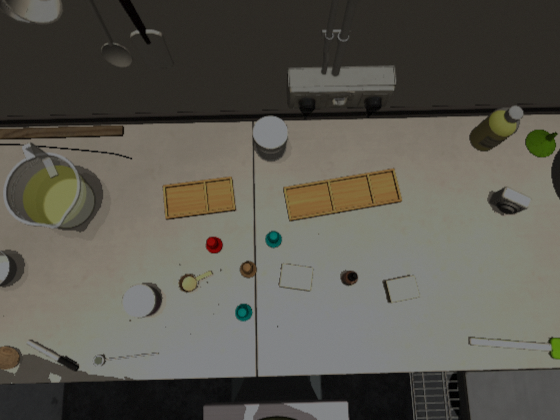

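Candidates for the stamp, scene/top pixels: brown (297,260)/(248,269), red (254,268)/(214,244), turquoise (291,229)/(274,239) and (329,288)/(244,312). I choose the brown wooden one. Bars are at top (296,277) and (402,289), the dropper at (349,277), the scoop at (190,284), the pot at (140,300) and the jar at (270,133). Next is a close crop.

```bash
cat > geo.py <<'E'
import cv2,numpy as np
from cell import manip
def prm(n):
    p=manip.camera_params(n);return p['K'],p['rvec'],p['tvec']
def proj(n,P):
    K,r,t=prm(n);return cv2.projectPoints(np.float64(P).reshape(-1,1,3),r,t,K,None)[0].reshape(-1,2)
def unproj(n,uv,z):
    K,r,t=prm(n);R=cv2.Rodrigues(r)[0];C=-R.T@t
    uv=np.float64(uv).reshape(-1,2);d=np.c_[uv,np.ones(len(uv))]@np.linalg.inv(K).T@R
    return C+d*((z-C[2])/d[:,2])[:,None]
E
python3 - <<'E'
from geo import *
np.set_printoptions(precision=1,suppress=True)
im=cv2.imread('pics/t0.png');c=im[160:330,155:425];cv2.imwrite('pics/t0c.png',cv2.resize(c,None,fx=2.95,fy=2.95,interpolation=cv2.INTER_CUBIC))
print(proj('top',[[0,0,0],[140,531,205],[400,0,0]]),proj('scene',[[0,0,0],[140,531,205]]))
print(unproj('top',[[296,277],[402,289],[248,269],[349,277],[190,284],[200,198],[343,194]],20))
for n in('top','scene'):
    K,r,t=prm(n);R=cv2.Rodrigues(r)[0];print(-R.T@t)
E
```

```text
[[276.9 477.9]
 [-34.5 441.8]
 [272.3 287.1]] [[496.1 376.8]
 [240.2 609.7]]
[[ 420.3  -54.9   20. ]
 [ 386.8 -295.3   20. ]
 [ 441.5   54.7   20. ]
 [ 417.1 -176.3   20. ]
 [ 410.8  187.3   20. ]
 [ 613.3  167.1   20. ]
 [ 614.4 -174.5   20. ]]
[ 341.7   -6.3 1007.1]
[125.7 497.6 778.1]
```

View pics/t0c.png

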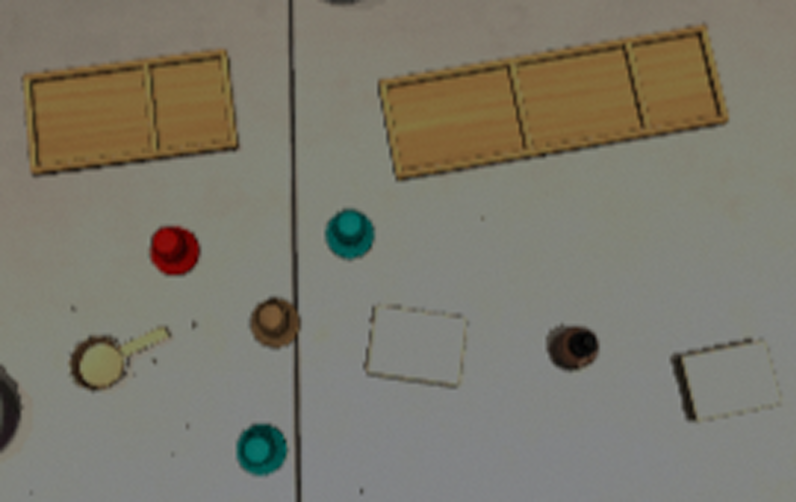

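```bash
cat > fit.py <<'E'
from geo import *
np.set_printoptions(precision=1,suppress=True)
def c(a):return np.float64(a)/2.95+[155,160]-0.33
Q={'bar1':([(374,304),(468,317),(459,387),(366,374)],30),'bar2':([(685,353),(767,339),(781,404),(695,420)],30),
'short':([(24,76),(226,51),(239,148),(33,175)],14),'long':([(379,83),(707,26),(727,122),(398,180)],14)}
S={}
for k,(p,z) in Q.items():
    w=unproj('top',c(p),z)[:,:2];e=(w[0]-w[1]+w[3]-w[2])/2;f=(w[0]-w[3]+w[1]-w[2])/2
    S[k]=(w.mean(0),np.arctan2(e[1],e[0]));print(k,w.mean(0),'long dir deg',np.degrees(S[k][1]),np.linalg.norm(e),np.linalg.norm(f),np.degrees(np.arctan2(f[1],f[0])))
for k,p,z in[('knob',(270,315),60),('foot',(275,323),24),('bulb',(583,343),98),('body',(571,350),50),('cup',(100,362),26),('hend',(167,332),22)]:print(k,unproj('top',c(p),z)[0])
E
python3 - <<'E'
from fit import *
im=cv2.imread('pics/s0.png')
def poly(n,pts):
    global im
    for p in proj('scene',pts): cv2.circle(im,tuple(int(round(v*8)) for v in p),8,(255,0,255),-1,cv2.LINE_AA,3)
for k,(p,z) in Q.items():
    poly(k,unproj('top',c(p),z))
for p,z in[((270,315),60),((583,343),98),((100,362),26),((167,332),22)]:poly('',unproj('top',c(p),z))
cv2.imwrite('pics/s0o.png',cv2.resize(im[140:330,160:430],None,fx=2.95,fy=2.95,interpolation=cv2.INTER_CUBIC))
E
```

```text
bar1 [420.1 -54.3] long dir deg 80.6110600633304 72.44928448408054 53.92028845282834 -9.041991486641768
bar2 [ 388.3 -294.4] long dir deg 98.36708152241738 65.96922637734359 50.21196466685487 5.32325376542547
short [615.9 170.6] long dir deg 96.06718361710065 166.38725194197687 83.3698203557545 6.902733851444203
long [ 615.3 -173.8] long dir deg 98.73612291194782 273.9166019327445 82.62182649487447 7.65520525254382
knob [443.2  56.2  60. ]
foot [440.7  54.7  24. ]
bulb [ 413.2 -170.    98. ]
body [ 412.  -169.2   50. ]
cup [414.1 189.5  26. ]
hend [436.1 138.7  22. ]
```

View pics/s0o.png

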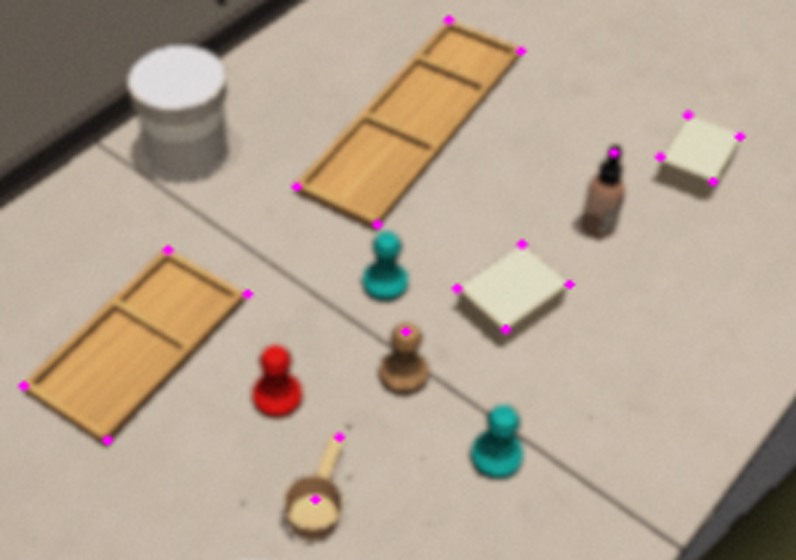

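The choice is confirmed: the brown stamp is at crop (275,322), and the top-view corners re-project correctly onto the scene picture. Next I'll compute move numbers.

```bash
cat > go.py <<'E'
# go.py NAME z : shifts from the present pose to target
import sys,numpy as np
from cell import manip
d=np.radians
def tray(c,a,y):return np.array(c)+y*np.array([np.cos(d(a)),np.sin(d(a))])
SH=((615.9,170.6),96.4);LO=((615.3,-173.8),98.4)
T={'scoop':((414.1,189.5),23.4),'bar1':((420.1,-54.3),-9.3),'bar2':((388,-294.4),7.5),'stamp':((441.5,55),5),'drop':((412.3,-169.5),8),
'Pscoop':(tray(*LO,99),8.4),'Pbar1':(tray(*SH,32),6.4),'Pbar2':(tray(*LO,-22),8.4),'Pstamp':(tray(*SH,-49),6.4),'Pdrop':(tray(*LO,-103),8.4)}
def go(n,*zs):
    s=manip.read_state();p=s['eef_pos'];y=s['eef_rot'][2];(tx,ty),a=T[n]
    dd=(d(a-90)-y+np.pi/2)%np.pi-np.pi/2
    ex,ey=tx-p[0],ty-p[1];c,sn=np.cos(y),np.sin(y)
    print(n,np.round([tx,ty,a],1),'clk',round(s['clock'],1),'dx %.4f dz %.4f twist %.3f'%((ex*c+ey*sn)/1e3,(-ex*sn+ey*c)/1e3,-dd),'dy',[(z,round((p[2]-z)/1e3,4)) for z in zs],'rot',s['eef_rot'].round(3),'j6',s['joints'][5].round(2),'gap',round(s['finger_gap'],1))
if __name__=='__main__':go(sys.argv[1],*map(float,sys.argv[2:]))
E
python3 go.py scoop 130 11
```

```text
scoop [414.1 189.5  23.4] clk 0.1 dx 0.3521 dz -0.2610 twist 0.905 dy [(130.0, np.float64(0.0749)), (11.0, np.float64(0.1939))] rot [-1.572  0.    -0.258] j6 -0.07 gap 94.3
```

Emit:
play_rows(series=[[[0.176,0.037,-0.13],0.45,0.2],[[0.352,0.075,-0.261],0.905,0.2],[[0.352,0.075,-0.261],0.905,0.2],[[0.352,0.075,-0.261],0.905,0.2],[[0.352,0.075,-0.261],0.905,0.2],[[0.352,0.075,-0.261],0.905,0.2],[[0.352,0.075,-0.261],0.905,0.2],[[0.352,0.075,-0.261],0.905,0.2],[[0.352,0.075,-0.261],0.905,0.2],[[0.352,0.075,-0.261],0.905,0.2],[[0.352,0.075,-0.261],0.905,0.2],[[0.352,0.075,-0.261],0.905,0.2],[[0.352,0.075,-0.261],0.905,0.2],[[0.352,0.075,-0.261],0.905,0.2],[[0.352,0.075,-0.261],0.905,0.2],[[0.352,0.075,-0.261],0.905,0.2]], squeeze=15)

```text
clock: 1.7
eef_pos: [413.8, 189.7, 130.3]
eef_rot: [-1.571, -0.001, -1.162]
wrist_force: [-0.1, 0.5, -0.3]
finger_gap: 75.2
```

```bash
python3 go.py scoop 130 11
```

```text
scoop [414.1 189.5  23.4] clk 1.7 dx 0.0003 dz 0.0002 twist 0.000 dy [(130.0, np.float64(0.0003)), (11.0, np.float64(0.1193))] rot [-1.571e+00 -1.000e-03 -1.162e+00] j6 -0.06 gap 75.2
```

Emit:
play_rows(series=[[[0,0.04,0],0,0.2],[[0,0.08,0],0,0.2],[[0,0.1,0],0,0.2],[[0,0.119,0],0,0.2],[[0,0.119,0],0,0.2],[[0,0.119,0],0,0.2],[[0,0.119,0],0,0.9],[[0,0.119,0],0,0.9],[[0,0.119,0],0,0.9],[[0,0.119,0],0,0.9],[[0,0.119,0],0,0.9],[[0,0.119,0],0,0.9],[[0,0.119,0],0,0.9],[[0,0.119,0],0,0.9],[[0,0.119,0],0,0.9],[[0,0.119,0],0,0.9],[[0,0.119,0],0,0.9]])

```text
clock: 3.4
eef_pos: [413.9, 189.7, 11.5]
eef_rot: [-1.571, -0.001, -1.162]
wrist_force: [-1.2, -0.4, 6.0]
finger_gap: 40.4
```

```bash
python3 go.py Pscoop 130 17 
```

```text
Pscoop [600.8 -75.9   8.4] clk 3.4 dx 0.3180 dz 0.0660 twist 0.262 dy [(130.0, np.float64(-0.1185)), (17.0, np.float64(-0.0055))] rot [-1.571e+00 -1.000e-03 -1.162e+00] j6 -0.06 gap 40.4
```

Emit:
play_rows(series=[[[0,-0.04,0],0,0.9],[[0,-0.08,0],0,0.9],[[0.04,-0.11,0.008],0.03,0.9],[[0.08,-0.11,0.016],0.06,0.9],[[0.12,-0.11,0.025],0.1,0.9],[[0.16,-0.11,0.033],0.13,0.9],[[0.2,-0.11,0.041],0.16,0.9],[[0.24,-0.11,0.05],0.2,0.9],[[0.28,-0.11,0.058],0.23,0.9],[[0.318,-0.11,0.066],0.262,0.9],[[0.318,-0.11,0.066],0.262,0.9],[[0.318,-0.11,0.066],0.262,0.9],[[0.318,-0.11,0.066],0.262,0.9],[[0.318,-0.11,0.066],0.262,0.9]])

```text
clock: 4.8
eef_pos: [600.5, -74.8, 121.9]
eef_rot: [-1.571, -0.001, -1.423]
wrist_force: [-0.5, -0.6, 0.7]
finger_gap: 40.3
```

```bash
python3 go.py Pscoop 60 17; python3 - <<'E'
from snap import *
im=snap('scene','s1.png');t=snap('top','t1.png')
import numpy as np
cv2.imwrite('pics/s1c.png',cv2.resize(im[120:320,160:430],None,fx=2.9,fy=2.9,interpolation=cv2.INTER_CUBIC))
E
```

```text
Pscoop [600.8 -75.9   8.4] clk 4.8 dx 0.0011 dz 0.0002 twist 0.001 dy [(60.0, np.float64(0.0619)), (17.0, np.float64(0.1049))] rot [-1.571e+00 -1.000e-03 -1.423e+00] j6 -0.33 gap 40.3
```

View pics/s1c.png

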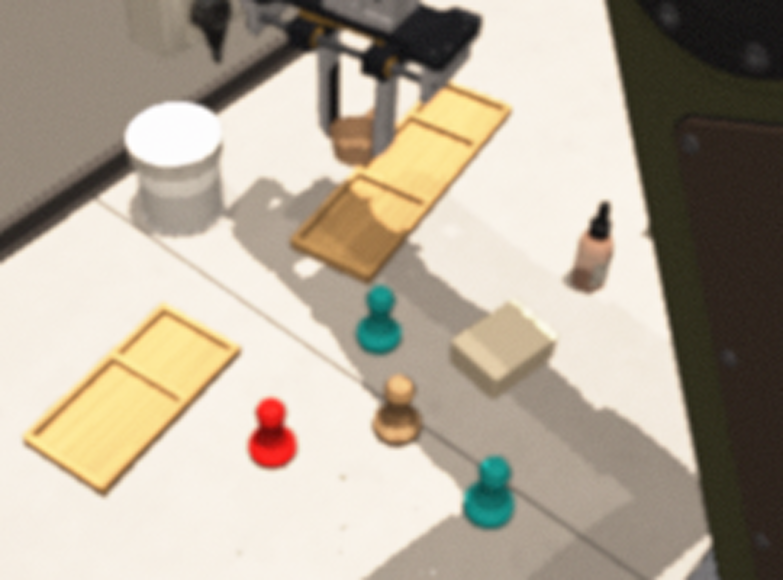

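The scoop is held level in the gripper at crop (355,135). I'll lower and release it.

Emit:
play_rows(series=[[[0.001,0.04,0],0,0.9],[[0.001,0.075,0],0,0.9],[[0.001,0.09,0],0,0.9],[[0.001,0.1,0],0,0.9],[[0.001,0.1045,0],0,0.9],[[0.001,0.1045,0],0,0.9],[[0.001,0.1045,0],0,0.9],[[0.001,0.1045,0],0,0.45],[[0.001,0.1045,0],0,0.4],[[0.001,0.1045,0],0,0.4],[[0.001,0.1045,0],0,0.4],[[0.001,0.1045,0],0,0.4],[[0.001,0.09,0],0,0.4],[[0.001,0.06,0],0,0.4],[[0.001,0.02,0],0,0.4],[[0.001,-0.01,0],0,0.3],[[0.001,-0.01,0],0,0.2]])

```text
clock: 6.6
eef_pos: [602.7, -76.3, 137.8]
eef_rot: [-1.563, -0.004, -1.423]
wrist_force: [0.3, -0.4, 0.2]
finger_gap: 69.0
```

```bash
python3 go.py bar1 130 12
```

```text
bar1 [420.1 -54.3  -9.3] clk 6.6 dx -0.0487 dz -0.1773 twist 0.310 dy [(130.0, np.float64(0.0078)), (12.0, np.float64(0.1258))] rot [-1.563 -0.004 -1.423] j6 -0.33 gap 69.0
```

Emit:
play_rows(series=[[[-0.012,0,-0.044],0.08,0.2],[[-0.024,0,-0.088],0.16,0.2],[[-0.036,0.005,-0.133],0.23,0.2],[[-0.049,0.01,-0.177],0.31,0.2],[[-0.049,0.04,-0.177],0.31,0.2],[[-0.049,0.06,-0.177],0.31,0.2],[[-0.049,0.06,-0.177],0.31,0.2],[[-0.049,0.06,-0.177],0.31,0.2],[[-0.049,0.06,-0.177],0.31,0.2]])

```text
clock: 7.5
eef_pos: [421.5, -54.2, 77.1]
eef_rot: [-1.561, -0.001, -1.733]
wrist_force: [0.5, 0.0, -1.0]
finger_gap: 75.3
```

```bash
python3 go.py bar1 130 12; python3 - <<'E'
from snap import *
im=snap('scene','s2.png');t=snap('top','t2.png')
cv2.imwrite('pics/s2c.png',cv2.resize(im[120:320,190:430],None,fx=2.9,fy=2.9,interpolation=cv2.INTER_CUBIC))
E
```

```text
bar1 [420.1 -54.3  -9.3] clk 7.5 dx 0.0003 dz -0.0013 twist 0.000 dy [(130.0, np.float64(-0.0529)), (12.0, np.float64(0.0651))] rot [-1.561e+00 -1.000e-03 -1.733e+00] j6 -0.05 gap 75.3
```

View pics/s2c.png

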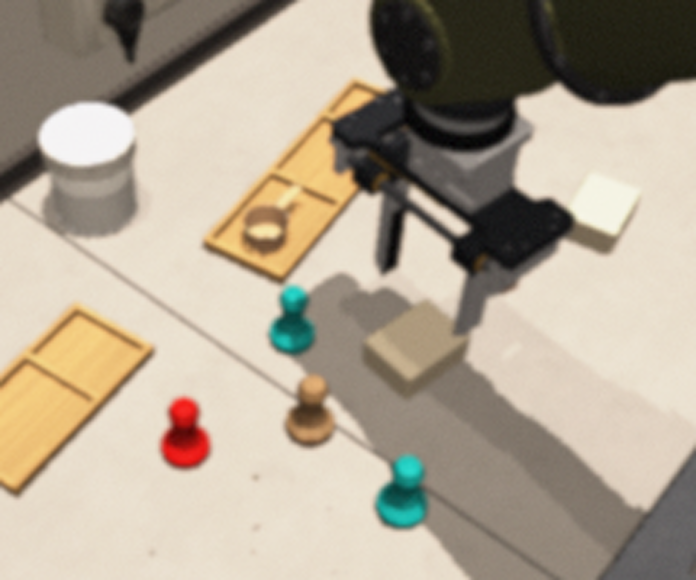

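The scoop lies flat in the third compartment at crop (268,225), and the fingers are aligned over the bar. I'll descend and grip.

Emit:
play_rows(series=[[[0,0.03,-0.001],0,0.2],[[0,0.05,-0.001],0,0.2],[[0,0.065,-0.001],0,0.2],[[0,0.065,-0.001],0,0.2],[[0,0.065,-0.001],0,0.2],[[0,0.065,-0.001],0,0.9],[[0,0.065,-0.001],0,0.9],[[0,0.065,-0.001],0,0.9],[[0,0.065,-0.001],0,0.9],[[0,0.065,-0.001],0,0.9],[[0,0.065,-0.001],0,0.9],[[0,0.065,-0.001],0,0.9],[[0,0.065,-0.001],0,0.9]], squeeze=20)

```text
clock: 8.9
eef_pos: [421.4, -54.2, 12.5]
eef_rot: [-1.56, -0.001, -1.733]
wrist_force: [-1.0, 0.9, 6.8]
finger_gap: 53.4
```

```bash
python3 go.py Pbar1 130 18
```

```text
Pbar1 [612.3 202.4   6.4] clk 8.9 dx -0.2841 dz 0.1471 twist -0.274 dy [(130.0, np.float64(-0.1175)), (18.0, np.float64(-0.0055))] rot [-1.560e+00 -1.000e-03 -1.733e+00] j6 -0.05 gap 53.4
```

Emit:
play_rows(series=[[[0,-0.04,0],0,0.9],[[0,-0.08,0],0,0.9],[[-0.036,-0.1,0.018],-0.03,0.9],[[-0.071,-0.1,0.037],-0.07,0.9],[[-0.107,-0.1,0.055],-0.1,0.9],[[-0.142,-0.1,0.074],-0.14,0.9],[[-0.178,-0.1,0.092],-0.17,0.9],[[-0.213,-0.1,0.11],-0.2,0.9],[[-0.249,-0.1,0.129],-0.24,0.9],[[-0.284,-0.1,0.147],-0.274,0.9],[[-0.284,-0.08,0.147],-0.274,0.9],[[-0.284,-0.06,0.147],-0.274,0.9],[[-0.284,-0.05,0.147],-0.274,0.9],[[-0.284,-0.05,0.147],-0.274,0.9],[[-0.284,-0.05,0.147],-0.274,0.9],[[-0.284,-0.05,0.147],-0.274,0.9],[[-0.284,-0.05,0.147],-0.274,0.9]])

```text
clock: 10.6
eef_pos: [612.1, 202.4, 64.8]
eef_rot: [-1.559, -0.004, -1.459]
wrist_force: [0.3, -0.6, -0.1]
finger_gap: 53.2
```

```bash
python3 go.py Pbar1 130 18
```

```text
Pbar1 [612.3 202.4   6.4] clk 10.6 dx 0.0000 dz 0.0002 twist 0.000 dy [(130.0, np.float64(-0.0652)), (18.0, np.float64(0.0468))] rot [-1.559 -0.004 -1.459] j6 0.16 gap 53.2
```

Emit:
play_rows(series=[[[0,0.02,0],0,0.9],[[0,0.035,0],0,0.9],[[0,0.042,0],0,0.9],[[0,0.047,0],0,0.9],[[0,0.047,0],0,0.9],[[0,0.047,0],0,0.9],[[0,0.047,0],0,0.32],[[0,0.047,0],0,0.32],[[0,0.047,0],0,0.32],[[0,0.047,0],0,0.32],[[0,0.03,0],0,0.32],[[0,0,0],0,0.32],[[0,-0.04,0],0,0.32],[[0,-0.065,0],0,0.3],[[0,-0.065,0],0,0.3],[[0,-0.065,0],0,0.3],[[0,-0.065,0],0,0.3]])

```text
clock: 12.3
eef_pos: [610.9, 202.5, 128.9]
eef_rot: [-1.561, -0.004, -1.459]
wrist_force: [-0.1, -0.2, -0.3]
finger_gap: 65.9
```

```bash
python3 go.py stamp 100 29
```

```text
stamp [441.5  55.    5. ] clk 12.3 dx 0.1276 dz -0.1847 twist 0.024 dy [(100.0, np.float64(0.0289)), (29.0, np.float64(0.0999))] rot [-1.561 -0.004 -1.459] j6 0.16 gap 65.9
```

Emit:
play_rows(series=[[[0.025,0,-0.037],0,0.3],[[0.051,0,-0.074],0.01,0.3],[[0.077,0,-0.11],0.01,0.3],[[0.102,0.01,-0.148],0.02,0.3],[[0.128,0.02,-0.185],0.024,0.3],[[0.128,0.03,-0.185],0.024,0.3],[[0.128,0.03,-0.185],0.024,0.3],[[0.128,0.03,-0.185],0.024,0.3],[[0.128,0.03,-0.185],0.024,0.3],[[0.128,0.03,-0.185],0.024,0.3]])

```text
clock: 13.3
eef_pos: [442.2, 55.0, 97.8]
eef_rot: [-1.561, -0.004, -1.482]
wrist_force: [0.4, -0.1, 0.2]
finger_gap: 66.0
```

```bash
python3 go.py stamp 100 29; python3 - <<'E'
from snap import *
im=snap('scene','s3.png');t=snap('top','t3.png')
cv2.imwrite('pics/s3c.png',cv2.resize(im[140:330,160:430],None,fx=2.9,fy=2.9,interpolation=cv2.INTER_CUBIC))
E
```

```text
stamp [441.5  55.    5. ] clk 13.3 dx -0.0001 dz -0.0007 twist 0.001 dy [(100.0, np.float64(-0.0022)), (29.0, np.float64(0.0688))] rot [-1.561 -0.004 -1.482] j6 -0.04 gap 66.0
```

View pics/s3c.png

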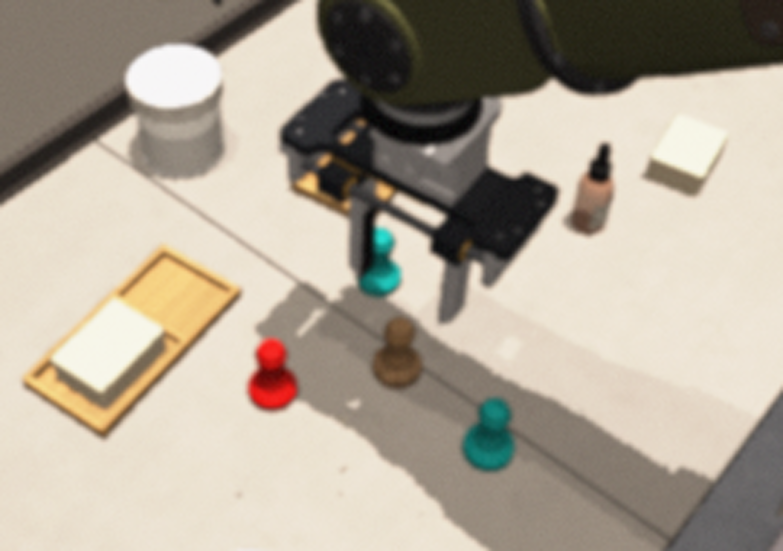

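The bar lies flat in the short tray's bar compartment at crop (108,345). The brown stamp at (398,350) is below the open jaws.

Emit:
play_rows(series=[[[0,0.03,0],0,0.3],[[0,0.055,0],0,0.3],[[0,0.069,0],0,0.3],[[0,0.069,0],0,0.3],[[0,0.069,0],0,0.3],[[0,0.069,0],0,0.95],[[0,0.069,0],0,0.95],[[0,0.069,0],0,0.95],[[0,0.069,0],0,0.95],[[0,0.069,0],0,0.95],[[0,0.069,0],0,0.95],[[0,0.069,0],0,0.95],[[0,0.069,0],0,0.95],[[0,0.069,0],0,0.95],[[0,0.069,0],0,0.95],[[0,0.069,0],0,0.95]])

```text
clock: 15.0
eef_pos: [442.7, 54.7, 28.7]
eef_rot: [-1.561, -0.004, -1.483]
wrist_force: [1.1, 0.7, 1.5]
finger_gap: 21.8
```

```bash
python3 go.py Pstamp 80 34.5
```

```text
Pstamp [621.4 121.9   6.4] clk 15.0 dx -0.0512 dz 0.1839 twist -0.023 dy [(80.0, np.float64(-0.0513)), (34.5, np.float64(-0.0058))] rot [-1.561 -0.004 -1.483] j6 -0.04 gap 21.8
```

Emit:
play_rows(series=[[[0,-0.04,0],0,0.95],[[0,-0.08,0],0,0.95],[[-0.01,-0.09,0.036],0,0.95],[[-0.02,-0.09,0.074],-0.01,0.95],[[-0.031,-0.09,0.11],-0.01,0.95],[[-0.041,-0.09,0.147],-0.02,0.95],[[-0.051,-0.08,0.184],-0.023,0.95],[[-0.051,-0.06,0.184],-0.023,0.95],[[-0.051,-0.04,0.184],-0.023,0.95],[[-0.051,-0.04,0.184],-0.023,0.95],[[-0.051,-0.04,0.184],-0.023,0.95],[[-0.051,-0.04,0.184],-0.023,0.95],[[-0.051,-0.04,0.184],-0.023,0.95]])

```text
clock: 16.3
eef_pos: [621.5, 121.8, 71.7]
eef_rot: [-1.559, -0.004, -1.46]
wrist_force: [0.5, 0.1, 0.0]
finger_gap: 22.5
```

```bash
python3 go.py Pstamp 80 34.2
```

```text
Pstamp [621.4 121.9   6.4] clk 16.3 dx -0.0001 dz -0.0001 twist -0.000 dy [(80.0, np.float64(-0.0083)), (34.2, np.float64(0.0375))] rot [-1.559 -0.004 -1.46 ] j6 0.03 gap 22.5
```

Emit:
play_rows(series=[[[0,0.02,0],0,0.95],[[0,0.03,0],0,0.95],[[0,0.035,0],0,0.95],[[0,0.0375,0],0,0.95],[[0,0.0375,0],0,0.95],[[0,0.0375,0],0,0.95],[[0,0.0375,0],0,0.6],[[0,0.0375,0],0,0.55],[[0,0.0375,0],0,0.55],[[0,0.0375,0],0,0.55],[[0,0.02,0],0,0.55],[[0,-0.02,0],0,0.55],[[0,-0.06,0],0,0.5],[[0,-0.06,0],0,0.4],[[0,-0.06,0],0,0.3],[[0,-0.06,0],0,0.3],[[0,-0.06,0],0,0.3]])

```text
clock: 18.0
eef_pos: [620.2, 121.9, 130.3]
eef_rot: [-1.561, -0.004, -1.46]
wrist_force: [0.7, -0.8, -0.9]
finger_gap: 65.7
```

```bash
python3 go.py bar2 130 60 12
```

```text
bar2 [ 388.  -294.4    7.5] clk 18.0 dx 0.3880 dz -0.2770 twist -0.020 dy [(130.0, np.float64(0.0003)), (60.0, np.float64(0.0703)), (12.0, np.float64(0.1183))] rot [-1.561 -0.004 -1.46 ] j6 0.03 gap 65.7
```

Emit:
play_rows(series=[[[0.039,-0.005,-0.028],0,0.2],[[0.078,-0.005,-0.055],0,0.2],[[0.116,-0.005,-0.083],0,0.2],[[0.155,-0.005,-0.111],0,0.2],[[0.194,-0.005,-0.138],0,0.2],[[0.233,-0.005,-0.166],0,0.2],[[0.272,-0.005,-0.194],0,0.2],[[0.31,-0.005,-0.222],-0.01,0.2],[[0.349,-0.005,-0.249],-0.02,0.2],[[0.388,0.02,-0.277],-0.02,0.2],[[0.388,0.05,-0.277],-0.02,0.2],[[0.388,0.07,-0.277],-0.02,0.2],[[0.388,0.07,-0.277],-0.02,0.2],[[0.388,0.07,-0.277],-0.02,0.2],[[0.388,0.07,-0.277],-0.02,0.2],[[0.388,0.07,-0.277],-0.02,0.2]])

```text
clock: 19.6
eef_pos: [389.3, -294.8, 60.2]
eef_rot: [-1.56, -0.005, -1.439]
wrist_force: [0.2, -0.9, -0.4]
finger_gap: 74.8
```

```bash
python3 go.py bar2 130 12; python3 - <<'E'
from snap import *
im=snap('scene','s4.png');t=snap('top','t4.png')
cv2.imwrite('pics/s4c.png',cv2.resize(im[140:330,160:430],None,fx=2.9,fy=2.9,interpolation=cv2.INTER_CUBIC))
E
```

```text
bar2 [ 388.  -294.4    7.5] clk 19.6 dx -0.0005 dz -0.0012 twist 0.001 dy [(130.0, np.float64(-0.0698)), (12.0, np.float64(0.0482))] rot [-1.56  -0.005 -1.439] j6 -0.86 gap 74.8
```

View pics/s4c.png

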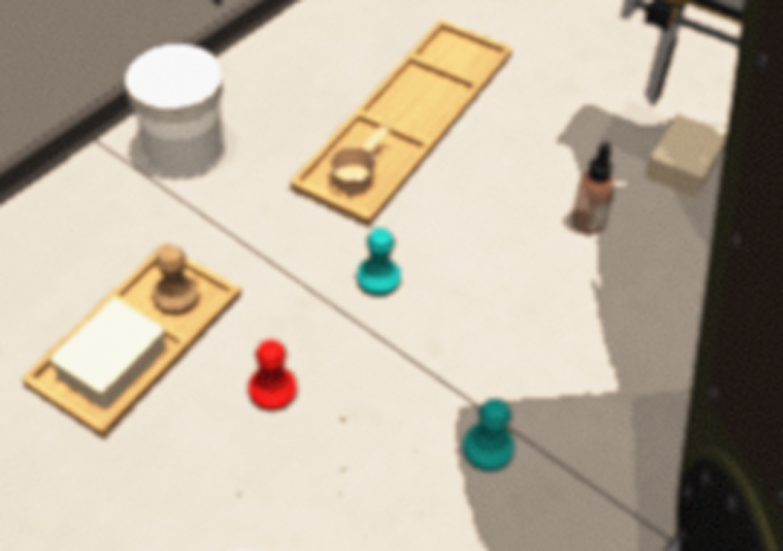

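The stamp stands upright in the short tray at crop (173,280). I'll grip the second bar.

Emit:
play_rows(series=[[[0,0.02,-0.001],0,0.2],[[0,0.038,-0.001],0,0.2],[[0,0.048,-0.001],0,0.2],[[0,0.048,-0.001],0,0.2],[[0,0.048,-0.001],0,0.2],[[0,0.048,-0.001],0,0.9],[[0,0.048,-0.001],0,0.9],[[0,0.048,-0.001],0,0.9],[[0,0.048,-0.001],0,0.9],[[0,0.048,-0.001],0,0.9],[[0,0.048,-0.001],0,0.9],[[0,0.048,-0.001],0,0.9],[[0,0.048,-0.001],0,0.9]])

```text
clock: 21.0
eef_pos: [388.8, -295.2, 12.2]
eef_rot: [-1.56, -0.005, -1.439]
wrist_force: [-1.5, 1.7, 5.8]
finger_gap: 50.6
```

```bash
python3 go.py Pbar2 130 60 17.5
```

```text
Pbar2 [ 618.5 -195.6    8.4] clk 21.0 dx -0.0686 dz 0.2408 twist -0.015 dy [(130.0, np.float64(-0.1178)), (60.0, np.float64(-0.0478)), (17.5, np.float64(-0.0053))] rot [-1.56  -0.005 -1.439] j6 -0.86 gap 50.6
```

Emit:
play_rows(series=[[[0,-0.04,0],0,0.9],[[0,-0.08,0],0,0.9],[[-0.011,-0.09,0.04],0,0.9],[[-0.023,-0.09,0.08],0,0.9],[[-0.034,-0.09,0.12],-0.01,0.9],[[-0.046,-0.09,0.16],-0.01,0.9],[[-0.057,-0.08,0.2],-0.01,0.9],[[-0.0686,-0.06,0.241],-0.015,0.9],[[-0.0686,-0.048,0.241],-0.015,0.9],[[-0.0686,-0.048,0.241],-0.015,0.9],[[-0.0686,-0.048,0.241],-0.015,0.9],[[-0.0686,-0.048,0.241],-0.015,0.9],[[-0.0686,-0.048,0.241],-0.015,0.9]])

```text
clock: 22.3
eef_pos: [618.0, -196.0, 63.6]
eef_rot: [-1.559, -0.006, -1.425]
wrist_force: [-0.5, 0.2, -0.6]
finger_gap: 50.4
```

```bash
python3 go.py Pbar2 130 60 17.5
```

```text
Pbar2 [ 618.5 -195.6    8.4] clk 22.3 dx -0.0004 dz 0.0006 twist -0.001 dy [(130.0, np.float64(-0.0664)), (60.0, np.float64(0.0036)), (17.5, np.float64(0.0461))] rot [-1.559 -0.006 -1.425] j6 -0.51 gap 50.4
```

Emit:
play_rows(series=[[[0,0.02,0],0,0.9],[[0,0.035,0],0,0.9],[[0,0.042,0],0,0.9],[[0,0.046,0],0,0.9],[[0,0.046,0],0,0.9],[[0,0.046,0],0,0.9],[[0,0.046,0],0,0.35],[[0,0.046,0],0,0.35],[[0,0.046,0],0,0.35],[[0,0.046,0],0,0.35],[[0,0.03,0],0,0.35],[[0,0,0],0,0.35],[[0,-0.04,0],0,0.35],[[0,-0.08,0],0,0.35],[[0,-0.08,0],0,0.35],[[0,-0.08,0],0,0.35],[[0,-0.08,0],0,0.35],[[0,-0.08,0],0,0.35]])

```text
clock: 24.1
eef_pos: [616.5, -195.5, 142.4]
eef_rot: [-1.561, -0.005, -1.425]
wrist_force: [-0.0, -0.3, -0.1]
finger_gap: 60.9
```

```bash
python3 go.py drop 135 32
```

```text
drop [ 412.3 -169.5    8. ] clk 24.1 dx -0.0554 dz -0.1982 twist 0.006 dy [(135.0, np.float64(0.0074)), (32.0, np.float64(0.1104))] rot [-1.561 -0.005 -1.425] j6 -0.51 gap 60.9
```

Emit:
play_rows(series=[[[-0.011,0,-0.04],0,0.3],[[-0.022,0,-0.08],0,0.25],[[-0.033,0,-0.12],0,0.2],[[-0.044,0,-0.16],0,0.2],[[-0.0554,0,-0.198],0.006,0.2],[[-0.0554,0.005,-0.198],0.006,0.2],[[-0.0554,0.005,-0.198],0.006,0.2],[[-0.0554,0.005,-0.198],0.006,0.2],[[-0.0554,0.005,-0.198],0.006,0.2],[[-0.0554,0.005,-0.198],0.006,0.2]])

```text
clock: 25.1
eef_pos: [413.1, -169.5, 134.9]
eef_rot: [-1.561, -0.005, -1.431]
wrist_force: [0.2, -0.6, 0.3]
finger_gap: 75.3
```

```bash
python3 go.py drop 135 32; python3 - <<'E'
from snap import *
im=snap('scene','s5.png');t=snap('top','t5.png')
cv2.imwrite('pics/s5c.png',cv2.resize(im[130:320,220:430],None,fx=3,fy=3,interpolation=cv2.INTER_CUBIC))
E
```

```text
drop [ 412.3 -169.5    8. ] clk 25.1 dx -0.0001 dz -0.0008 twist 0.000 dy [(135.0, np.float64(-0.0001)), (32.0, np.float64(0.1029))] rot [-1.561 -0.005 -1.431] j6 -0.61 gap 75.3
```

View pics/s5c.png

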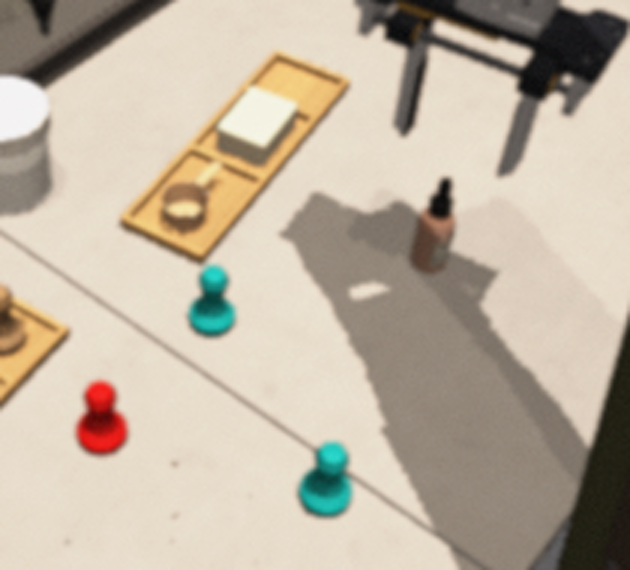

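The second bar lies flat in the long tray's middle compartment at crop (257,125), and the dropper at (433,235) is below the jaws.

Emit:
play_rows(series=[[[0,0.04,-0.001],0,0.2],[[0,0.07,-0.001],0,0.2],[[0,0.09,-0.001],0,0.2],[[0,0.103,-0.001],0,0.2],[[0,0.103,-0.001],0,0.2],[[0,0.103,-0.001],0,0.2],[[0,0.103,-0.001],0,0.9],[[0,0.103,-0.001],0,0.9],[[0,0.103,-0.001],0,0.9],[[0,0.103,-0.001],0,0.9],[[0,0.103,-0.001],0,0.9],[[0,0.103,-0.001],0,0.9],[[0,0.103,-0.001],0,0.9],[[0,0.103,-0.001],0,0.9],[[0,0.103,-0.001],0,0.9],[[0,0.103,-0.001],0,0.9]])

```text
clock: 26.8
eef_pos: [413.0, -170.0, 32.0]
eef_rot: [-1.561, -0.005, -1.431]
wrist_force: [0.6, 0.3, 1.6]
finger_gap: 30.4
```

```bash
python3 go.py Pdrop 80 37.5
```

```text
Pdrop [ 630.3 -275.7    8.4] clk 26.8 dx 0.1350 dz 0.2005 twist -0.007 dy [(80.0, np.float64(-0.048)), (37.5, np.float64(-0.0055))] rot [-1.561 -0.005 -1.431] j6 -0.61 gap 30.4
```

Emit:
play_rows(series=[[[0,-0.03,0],0,0.9],[[0,-0.06,0],0,0.9],[[0.022,-0.07,0.033],0,0.9],[[0.045,-0.07,0.067],0,0.9],[[0.067,-0.07,0.1],0,0.9],[[0.09,-0.07,0.134],0,0.9],[[0.112,-0.07,0.167],-0.007,0.9],[[0.135,-0.06,0.2],-0.007,0.9],[[0.135,-0.045,0.2],-0.007,0.9],[[0.135,-0.045,0.2],-0.007,0.9],[[0.135,-0.045,0.2],-0.007,0.9],[[0.135,-0.045,0.2],-0.007,0.9],[[0.135,-0.045,0.2],-0.007,0.9]])

```text
clock: 28.1
eef_pos: [629.4, -275.5, 81.1]
eef_rot: [-1.56, -0.006, -1.424]
wrist_force: [0.1, 0.2, -0.7]
finger_gap: 30.2
```

```bash
python3 go.py Pdrop 80 37.2
```

```text
Pdrop [ 630.3 -275.7    8.4] clk 28.1 dx 0.0003 dz 0.0010 twist 0.000 dy [(80.0, np.float64(0.0011)), (37.2, np.float64(0.0439))] rot [-1.56  -0.006 -1.424] j6 -0.61 gap 30.2
```

Emit:
play_rows(series=[[[0,0.02,0.001],0,0.9],[[0,0.033,0.001],0,0.9],[[0,0.04,0.001],0,0.9],[[0,0.044,0.001],0,0.9],[[0,0.044,0.001],0,0.9],[[0,0.044,0.001],0,0.9],[[0,0.044,0.001],0,0.55],[[0,0.044,0.001],0,0.5],[[0,0.044,0.001],0,0.45],[[0,0.044,0.001],0,0.45],[[0,0.044,0.001],0,0.45],[[0,0.03,0.001],0,0.45],[[0,0,0.001],0,0.45],[[0,-0.04,0.001],0,0.45],[[0,-0.08,0.001],0,0.45],[[0,-0.08,0.001],0,0.45],[[0,-0.08,0.001],0,0.45]])

```text
clock: 29.8
eef_pos: [629.6, -275.2, 162.7]
eef_rot: [-1.558, -0.007, -1.424]
wrist_force: [0.2, 0.9, -0.8]
finger_gap: 51.2
```

Emit:
play_rows(series=[[[0,-0.02,-0.05],0,0.4],[[0,-0.02,-0.1],0,0.4],[[0,-0.02,-0.15],0,0.4],[[0,-0.02,-0.2],0,0.4],[[0.03,-0.02,-0.23],0,0.4],[[0.06,-0.02,-0.23],0,0.4],[[0.06,-0.02,-0.23],0,0.4],[[0.06,-0.02,-0.23],0,0.4],[[0.06,-0.02,-0.23],0,0.4],[[0.06,-0.02,-0.23],0,0.4]])

```text
clock: 30.8
eef_pos: [410.9, -367.2, 179.8]
eef_rot: [-1.558, -0.007, -1.423]
wrist_force: [0.6, -0.2, -0.2]
finger_gap: 56.4
```

```bash
python3 - <<'E'
from snap import *
import numpy as np
im=snap('scene','s6.png');t=snap('top','t6.png')
from geo import *
from go import SH,LO
# expected limits overlay in tray frames, top view (z=5)
def tp(T,x,y,z):
    a=np.radians(T[1]);return [T[0][0]+y*np.cos(a)+x*np.sin(a),T[0][1]+y*np.sin(a)-x*np.cos(a),z]
big=cv2.resize(t[120:320,140:410],None,fx=2.95,fy=2.95,interpolation=cv2.INTER_CUBIC)
def mark(T,x,y,z,col):
    p=(proj('top',tp(T,x,y,z))[0]-[140,120]+.33)*2.95;cv2.drawMarker(big,tuple(int(v) for v in p),col,0,9,1)
mark(SH,0,32,35,(255,0,255));mark(SH,0,-49,65,(255,0,255));mark(LO,0,-22,35,(255,0,255));mark(LO,0,-103,103,(255,0,255));mark(LO,0,99,31,(255,0,255));mark(LO,0,41.5,27,(255,0,255))
cv2.imwrite('pics/t6c.png',big);print(im.shape)
cv2.imwrite('pics/s6c.png',cv2.resize(im[130:320,160:350],None,fx=3,fy=3,interpolation=cv2.INTER_CUBIC))
E
```

```text
(420, 560, 3)
```

View pics/t6c.png

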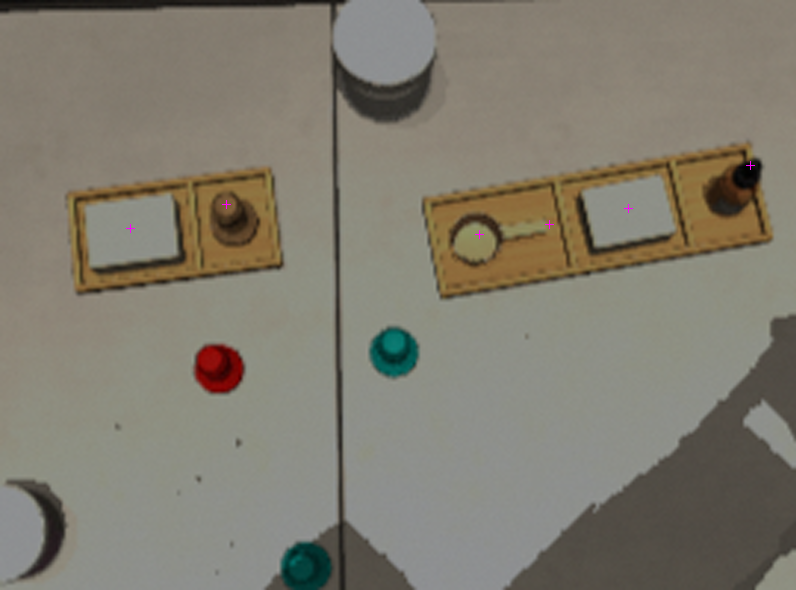

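View pics/s6c.png

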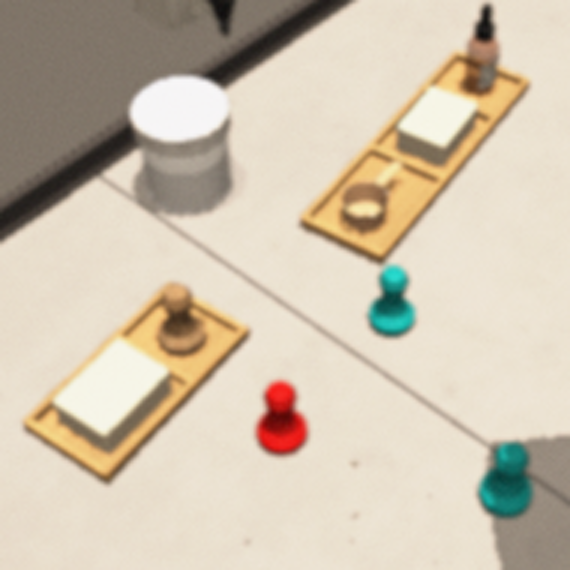

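```bash
python3 -c "
from cell import manip
print(manip.read_state()['qd'].round(3));print(manip.sign_off())"
```

```text
[-0.001 -0.    -0.006  0.    -0.     0.   ]
the job is handed in; nothing more can be done
None
```

I packed both kits and handed the job in at about 31 s of the 115 s allowed. The hand-in gives no verdict.

- **Short tray:** one soap bar (72 x 54 mm) and the brown stamp.
- **Long tray:** the other bar (69 x 51 mm), the dropper bottle and the peach scoop.

The last top and scene pictures show every item in its own compartment. The bars and scoop lie flat along the trays, and the stamp and bottle stand upright. Items were about 3–6 mm from where I aimed by eye, with the scoop's cup and the bottle's bulb the furthest out at about 6 mm, all inside the limits.

The arm was clear of everything and nearly still. The jar and the look-alike stamps stand undisturbed. The pot was only partly in the last crop, and I did not measure its position or the jar's again, but no move came near either.

No check failed. One small flaw was that the tool built up about 0.01 rad of tilt over the moves, which had no visible effect on the placings.

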